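# Pack the dismantled amplifier's parts into the fitted caddy

## Robot

A 6-joint arm with a two-finger parallel gripper is mounted at the origin on the work surface. World frame = base frame: x ahead of the robot, y to its left, z up, the work surface at z = 0. Lengths are in mm, angles in rad, forces in N, time in s.
With the tool pointing down it reaches from about 300 to 775 mm from the base axis. Payload 14.6 kg.
Tool frame: the origin (TCP) lies midway between the tips of the shut fingers; the grasp point (between the pads) lies 19 mm behind it; z points along the fingers, y is the line along which they close (so a half turn about z gives the same grasp; the last joint's range is limited). The gripper opens to 94 mm and grips with 3 to 60 N. Pads are 16 mm wide; open, the fingers measure 119 mm over their backs; the gripper's body (75 mm by 177 mm) begins 78 mm behind the grasp point.
Start: joints at [1.232, 0.3, 1.521, -0, 1.321, -0.067], TCP at [147.654, 529.8, 205.446] pointing down, gripper open.
Joint ranges: [-3.03, 3.03], [-0.79, 2.21], [0.23, 2.52], [-1.04, 4.18], [0, 3.07], [-2.55, 2.55]. Speed limits (rad/s): [2.22, 2.22, 2.57, 3.14, 3.14, 3.14].

## Interface

Orientations are given as [roll, pitch, yaw] about the fixed x, y, z axes, in that order (R = Rz(yaw) Ry(pitch) Rx(roll)).
In Python, from bench import env gives the robot as it stands.
- The arm moves only by the shell command python3 -m creep 'ROWS'. ROWS is JSON, a list of rows, each an object with "rot": the turn, a rotation vector about the tool's x, y, z in degrees, a list of three; "linear": the shift along the tool's x, y, z in m, a list of three; "hand": the closure, from 0 (fully open) to 1 (shut). A call has 1 to 10 rows; each row shifts and turns the commanded pose from where the row before left it, along the tool's axes as they then stand; what a row does not reach is not made up. A row lasts 1/8 s, in which the tool goes at most 62.5 mm and 10.7 degrees, less where a joint would pass 70% of its speed; a pose out of reach is approached as far as the arm can. A call is refused whole if a number of a shift passes 0.0625 or a number of a turn 10.7, either way. A call with a gripper value outside its range is refused whole. The fingers move at their own pace and stop on an object; the grip force is fixed at half the most. Time passes only in rows, so rows that do not move let the fingers close. It gives the time, the measured TCP pose, the force, the opening and the grip force at its end, in the units of the state.
- env.observe(): the state, without advancing time (a new reading comes with each control period).
- env.read_camera(name): name is "side" or "top" or "wrist"; returns the picture (480x640x3 uint8, red, green, blue); there is no depth.
- env.camera_info(name): a dict with "mtx" (3x3 intrinsics, pixels), "position" and "attitude" of the camera in the world; the wrist camera has in their place "tool_from_camera" (4x4, takes a point from camera to tool coordinates, whose origin is the TCP and whose axes are the flange's). Camera axes: x right, y down, z forward; pixel columns grow to the right and rows downward; lengths in mm; the calibration is good to about 2 mm. A picture is of the moment at which its call begins: read the wrist's pose just before it. camera_info takes no time and is no camera call.
- env.close_job(): hands the job in; it is judged then, once.
The state is a dict: "time_s": time; "qpos": joint angles; "joint_vel": joint speeds; "joint_efforts": joint torques, N m; "ee_pos": TCP position; "ee_rot": TCP orientation; "wrist_force": force on the tool from outside, world axes, zero at the start; "ft_torque": the same for the moment, N m; "opening": finger opening in mm; "grip_force": force on a finger pad.
Only numpy, scipy, OpenCV 4.12 (cv2) and the standard library are available. Lean on these libraries where they do the work, as an engineer would, in place of code of your own. Each camera call takes 0.05 s, during which the arm holds its last target. There are 200 camera calls.

## Task

Collect the amplifier's four parts from the bench into the black caddy, each flat and upright in the pocket shaped for it: the fat capacitor in the small round pocket, the loudspeaker (still face down) in the large round one, the long heat sink in the long one and the transformer in the square one. Set them down rather than dropping them, and leave the slim capacitor and the short heat sink, which belong to another job, where they stand.

Things in the scene. Friction and masses are not known exactly. Their poses are not given: they have to be found in the camera images.
- fat_capacitor: The fat capacitor: upright black cylinder 36 mm in diameter, 50 mm tall, aluminium top with two small studs (3 mm). Origin: centre of its underside, z up. About 75 g. Goes into the small round pocket.
- long_heatsink: Aluminium heat sink, 70 mm long (its x axis) x 36 mm wide (y) x 34 mm tall, straight upright fins along its length; solid enough to grip across the 36 mm between its outer fins. Lies flat, fins up. Origin: centre of its underside, z up. About 110 g. Goes into the long pocket.
- transformer: Small mains transformer: upright dark steel core 46 mm (its x axis) x 24 mm (y) x 42 mm tall, with a copper winding (30 mm along x, 42 mm along y, from 4 to 38 mm high) bulging out of both sides. Can be gripped across the winding (42 mm, along y). Origin: centre of its underside, z up. About 280 g. Goes into the square pocket.
- speaker: Small loudspeaker, face down: flat round rim 66 mm across, 4 mm thick; black basket narrowing from 58 to 40 mm diameter at 22 mm height; on top a round steel magnet 44 mm across, from 22 to 40 mm high: grip it there, fingertips 22 mm or more above the underside. Origin: centre of the underside, z up. About 180 g. Goes into the large round pocket, still face down.
- slim_capacitor: The slim capacitor: upright black cylinder 22 mm in diameter, 50 mm tall, aluminium top with two small studs (3 mm). Origin: centre of its underside, z up. A look-alike of the fat one, from another job; stays where it is.
- short_heatsink: Aluminium heat sink, 40 mm long (its x axis) x 36 mm wide (y) x 34 mm tall, straight upright fins along its length; solid enough to grip across the 36 mm between its outer fins. Lies flat, fins up. Origin: centre of its underside, z up. A look-alike of the long one, from another job; stays where it is.
- nest_small_round: The small round pocket. White plate 100 x 100 mm with a round wall of inner diameter 54 mm in its middle in black, 4 mm thick, top 12 mm above the origin. Origin: centre of the plate's underside, 8 mm above the table; its floor 3 mm above the origin; z up. One of four, 104 mm apart, two by two in shuffled corners of a fixed black caddy (236 mm wide, rim 16 mm high).
- nest_large_round: The large round pocket. White plate 100 x 100 mm with a round wall of inner diameter 82 mm in its middle in black, 4 mm thick, top 12 mm above the origin. Origin: centre of the plate's underside, 8 mm above the table; its floor 3 mm above the origin; z up. One of four, 104 mm apart, two by two in shuffled corners of a fixed black caddy (236 mm wide, rim 16 mm high).
- nest_long: The long pocket. White plate 100 x 100 mm with a central rectangular wall, inside 86 (x) x 52 mm (y) in black, 4 mm thick, top 12 mm above the origin. Origin: centre of the plate's underside, 8 mm above the table; its floor 3 mm above the origin; z up. Heat sink lengthwise, either way. One of four, 104 mm apart, two by two in shuffled corners of a fixed black caddy (236 mm wide, rim 16 mm high).
- nest_square: The square pocket. White plate 100 x 100 mm with a central square wall, inside 62 x 62 mm, sides along x and y in black, 4 mm thick, top 12 mm above the origin. Origin: centre of the plate's underside, 8 mm above the table; its floor 3 mm above the origin; z up. Any quarter turn fits. One of four, 104 mm apart, two by two in shuffled corners of a fixed black caddy (236 mm wide, rim 16 mm high).
Things that resemble listed ones, but are neither listed nor needed, are in the scene too. What is shaped like the long_heatsink but yellow is not meant.

How it is judged (in metres and radians):
At the end, for the whole second after the job is handed in: Each of the four parts rests upright (within 0.1 rad) on the floor of its own pocket (underside less than 4 mm above the floor, centre within 16 mm of the pocket's, which the walls ensure), and is still; the slim capacitor and short heat sink stand upright within 20 mm of where they started (horizontal distance between fat_capacitor and nest_small_round below 0.016 m and z of fat_capacitor in the frame of nest_small_round below 0.007 m and angle between each of fat_capacitor, speaker, long_heatsink, transformer, slim_capacitor, short_heatsink's own z axis and vertical below 0.1 rad and linear speed of each of fat_capacitor, speaker, long_heatsink, transformer, slim_capacitor, short_heatsink below 0.02 m/s and horizontal distance between speaker and nest_large_round below 0.016 m and z of speaker in the frame of nest_large_round below 0.007 m and horizontal distance between long_heatsink and nest_long below 0.016 m and z of long_heatsink in the frame of nest_long below 0.007 m and horizontal distance between transformer and nest_square below 0.016 m and z of transformer in the frame of nest_square below 0.007 m and distance of each of slim_capacitor, short_heatsink from where it was at the start of the episode below 0.02 m); the robot touches nothing.
It fails at once if one of the four parts is dropped: it moves at over 0.9 m/s (a fall of about 4 cm) while the fingers do not touch it ((linear speed of fat_capacitor above 0.9 m/s and contact force between fat_capacitor and the fingers below 0.02 N) or (linear speed of speaker above 0.9 m/s and contact force between speaker and the fingers below 0.02 N) or (linear speed of long_heatsink above 0.9 m/s and contact force between long_heatsink and the fingers below 0.02 N) or (linear speed of transformer above 0.9 m/s and contact force between transformer and the fingers below 0.02 N)).
It fails at once if the slim capacitor or the short heat sink is moved more than 2 cm (distance of any of slim_capacitor, short_heatsink from where it was at the start of the episode above 0.02 m).
It also fails if it takes over 96 s, if anything falls off the work surface, if the arm or the gripper's body presses on something with over 40 N, if the wrist force passes 120 N, or if a joint passes its speed limit or range.

## Working session

There is one attempt and no reset: what is moved stays moved. The work goes in short steps, Python scripts to look and compute and a shell command to move; the robot and the scene stay as the last step left them, time stands still between calls to the robot, and variables do not carry over. Pictures are saved under pics/ and viewed, at most 14 in all, crops included, and the job is handed in when it is done.

```bash
mkdir -p pics; ls; python3 - <<'E'
from bench import env
import cv2
o=env.observe(); print(o)
for n in ["top","side"]:
    im=env.read_camera(n); cv2.imwrite(f"pics/{n}0.png",im[:,:,::-1]); print(n,env.camera_info(n))
print(env.camera_info("wrist"))
E
```

```text
pics
{'time_s': 0.0, 'qpos': array([ 1.23241929e+00,  3.00491016e-01,  1.52161391e+00, -3.18437723e-05,
        1.32071421e+00, -6.66140291e-02]), 'joint_vel': array([ 2.52236274e-04, -6.08079432e-04, -1.43061010e-04, -2.76242776e-03,
        1.39676168e-03, -7.42902121e-06]), 'joint_efforts': array([ 6.50967522e-04, -5.31794250e+01, -3.52739525e+01,  7.08467234e-02,
        2.42924545e-02, -8.16665647e-05]), 'ee_pos': array([147.56118898, 529.54311035, 204.86152647]), 'ee_rot': array([-3.14036683e+00, -5.08658465e-05,  2.86983751e+00]), 'wrist_force': array([ 0.06716477, -0.80629887,  0.0468984 ]), 'ft_torque': array([-0.02804459, -0.00817117,  0.02307628]), 'grip_force': 0.0, 'opening': 93.8836493625491}
top {'mtx': array([[619.36341354,   0.        , 323.80983727],
       [  0.        , 619.36341354, 247.37585651],
       [  0.        ,   0.        ,   1.        ]]), 'position': array([ 278.63533613,  -33.59289162, 1417.00696142]), 'attitude': array([-2.9873419 , -0.00524145, -1.57724411])}
side {'mtx': array([[459.44524655,   0.        , 313.70103952],
       [  0.        , 459.44524655, 240.58017328],
       [  0.        ,   0.        ,   1.        ]]), 'position': array([ 299.99299298, -576.63114144,  648.31891457]), 'attitude': array([-2.37815647e+00, -1.33261690e-03, -3.44710845e-01])}
{'mtx': array([[387.19824655,   0.        , 316.98934325],
       [  0.        , 387.19824655, 244.75113923],
       [  0.        ,   0.        ,   1.        ]]), 'tool_from_camera': array([[-8.89926042e-04, -9.72759909e-01, -2.31813219e-01,
         6.57426404e+01],
       [ 9.99999603e-01, -8.77827970e-04, -1.55339861e-04,
        -8.85749507e-02],
       [-5.23837385e-05, -2.31813265e-01,  9.72760303e-01,
        -1.80102892e+02],
       [ 0.00000000e+00,  0.00000000e+00,  0.00000000e+00,
         1.00000000e+00]])}
```

View pics/top0.png

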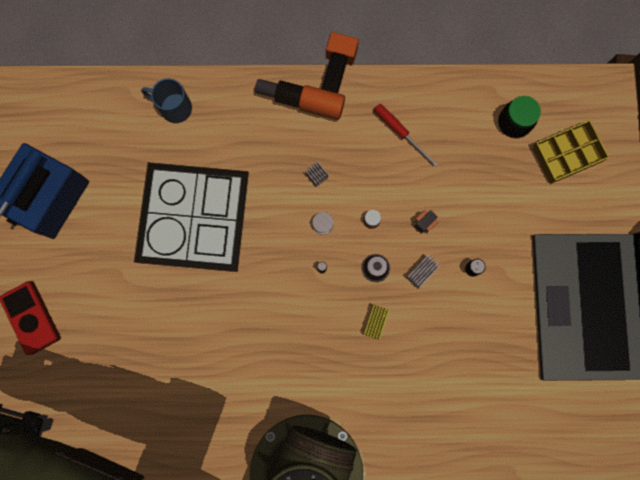

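View pics/side0.png

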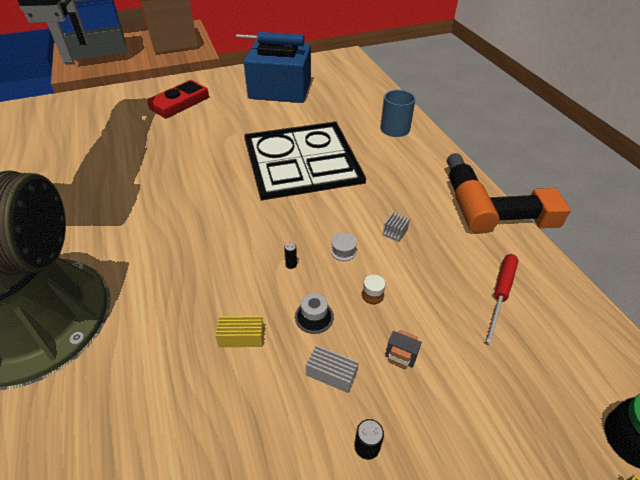

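Top view: the candidates for each part are listed here.
- **Black cylinders:** (475,267) is wide and (321,267) is slim. The wide one should be the fat capacitor.
- **Heat sinks:** (422,271) is long and grey, (317,174) is short and grey, and (375,321) is yellow and not meant. The first one fits.
- **Round things:** (377,266) has a black basket and magnet, so it is the speaker. The can at (322,223) and the jar at (372,218) are decoys.
- **Transformer:** (425,220).
- **Caddy pockets:** small round (172,192), long (216,196), large round (166,236), square (211,240).

I'll confirm these in one enlarged crop.

```bash
cat > h.py <<'E'
import numpy as np, cv2
from scipy.spatial.transform import Rotation as Ro
from bench import env
def ray(name,px,z,pose=None):
    c=env.camera_info(name); d=np.linalg.inv(c["mtx"])@np.array([px[0],px[1],1.])
    if name=="wrist":
        p,r=pose; T=c["tool_from_camera"]; R=Ro.from_euler("xyz",r).as_matrix()
        o=R@T[:3,3]+p; d=R@T[:3,:3]@d
    else:
        o=np.array(c["position"]); d=Ro.from_euler("xyz",c["attitude"]).as_matrix()@d
    return o+d*(z-o[2])/d[2]
E
python3 - <<'E'
from h import *
im=cv2.imread("pics/top0.png")
cv2.imwrite("pics/crop1.png",cv2.resize(im[150:345,295:500],None,fx=3,fy=3,interpolation=cv2.INTER_CUBIC))
for n,p,z in [("fat",(475,267),25),("slim",(321,267),25),("tr",(425,220),42),("lh",(422,271),34),("sh",(317,174),34),("sp",(377,266),40),
 ("nsr",(172,192),20),("nl",(216,196),20),("nlr",(166,236),20),("ns",(211,240),20)]: print(n,ray("top",p,z).round(1))
# white plates
g=cv2.cvtColor(im[155:280,130:255],cv2.COLOR_BGR2HSV)
m=((g[...,1]<60)&(g[...,2]>150)).astype(np.uint8)
k,l,s,c=cv2.connectedComponentsWithStats(m,connectivity=4)
for i in range(1,k):
    if s[i,4]>100:
        r=cv2.minAreaRect(np.argwhere(l==i)[:,::-1].astype(np.float32)); q=np.array(r[0])+(130,155)
        print(s[i,4],q.round(1),np.round(r[1:][0],1),round(r[2],1),ray("top",q,11).round(1))
E
```

```text
fat [ 448.1 -384.6   25. ]
slim [450.1 -35.6  25. ]
tr [ 553.8 -271.7   42. ]
lh [ 438.6 -262.6   34. ]
sh [664.7 -27.7  34. ]
sp [ 449.8 -161.1   40. ]
nsr [627.3 307.8  20. ]
nl [617.3 206.   20. ]
nlr [524.2 318.3  20. ]
ns [514.3 215.3  20. ]
1036 [172.  192.2] [41.6 41.3] 6.7 [629.1 309.9  11. ]
244 [199.1 194.5] [ 6.1 39.9] 7.1 [623.3 246.8  11. ]
677 [216.4 195.7] [20.  34.2] 6.7 [620.3 206.6  11. ]
282 [233.8 197.7] [ 7.  40.4] 6.7 [615.2 166.2  11. ]
332 [172.  191.5] [19. 20.] 90.0 [630.8 310.   11. ]
115 [185.4 224.2] [26.9 12.6] 58.7 [553.1 276.8  11. ]
682 [211.4 240. ] [42.2 41.9] 5.7 [515.8 216.   11. ]
859 [166. 236.] [32. 32.] 90.0 [525.7 320.6  11. ]
601 [211.  239.6] [24.7 24.6] 5.2 [516.7 217.   11. ]
223 [164.5 249.5] [43. 17.] 0.0 [494.3 323.   11. ]
```

View pics/crop1.png

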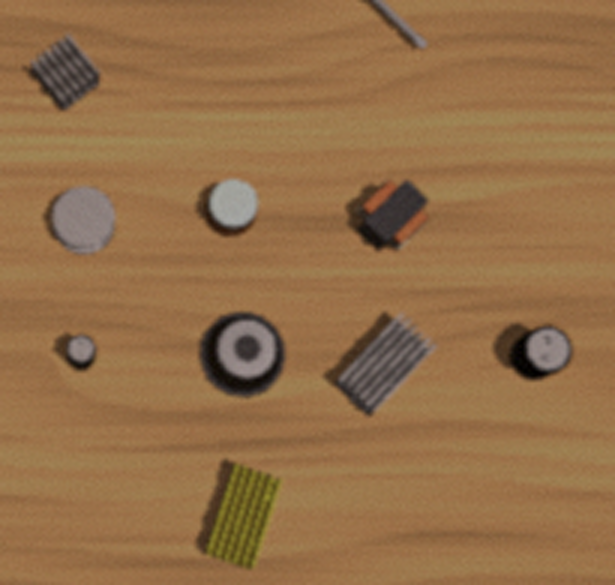

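The crop confirms them. In crop pixels, the fat capacitor is at (547,350) with two studs, and the slim one is at (80,350). The long grey heat sink is at (385,364), the short one at (65,73) and the yellow one at (242,515). The speaker is at (243,352), and the transformer with its copper winding is at (393,213). Next I'll move above the cluster for a wrist view.

```bash
python3 -m creep '[{"rot":[0,0,0],"linear":[-0.03,-0.038,-0.005],"hand":0},{"rot":[0,0,0],"linear":[-0.03,-0.038,-0.005],"hand":0},{"rot":[0,0,0],"linear":[-0.03,-0.038,-0.005],"hand":0},{"rot":[0,0,0],"linear":[-0.03,-0.038,-0.005],"hand":0},{"rot":[0,0,0],"linear":[-0.03,-0.038,-0.005],"hand":0},{"rot":[0,0,0],"linear":[-0.03,-0.038,-0.005],"hand":0},{"rot":[0,0,0],"linear":[-0.03,-0.038,-0.005],"hand":0},{"rot":[0,0,0],"linear":[-0.03,-0.038,-0.005],"hand":0},{"rot":[0,0,0],"linear":[-0.03,-0.038,-0.005],"hand":0}]'
python3 -m creep '[{"rot":[0,0,0],"linear":[-0.03,-0.038,-0.005],"hand":0},{"rot":[0,0,0],"linear":[-0.03,-0.038,-0.005],"hand":0},{"rot":[0,0,0],"linear":[-0.03,-0.038,-0.005],"hand":0},{"rot":[0,0,0],"linear":[-0.03,-0.038,-0.005],"hand":0},{"rot":[0,0,0],"linear":[-0.03,-0.038,-0.005],"hand":0},{"rot":[0,0,0],"linear":[-0.03,-0.038,-0.005],"hand":0},{"rot":[0,0,0],"linear":[-0.03,-0.038,-0.005],"hand":0},{"rot":[0,0,0],"linear":[-0.03,-0.038,-0.005],"hand":0},{"rot":[0,0,0],"linear":[0,0,0],"hand":0},{"rot":[0,0,0],"linear":[0,0,0],"hand":0}]'
python3 - <<'E'
from h import *
o=env.observe(); print(o["ee_pos"],o["ee_rot"],o["qpos"])
cv2.imwrite("pics/w1.png",env.read_camera("wrist")[:,:,::-1]); np.save("w1.npy",np.r_[o["ee_pos"],o["ee_rot"]])
E
```

```text
time_s: 1.23
ee_pos: [316.1, 126.4, 250.6]
ee_rot: [3.141, 0.0, 2.87]
wrist_force: [1.3, 0.9, -0.0]
opening: 94.1
grip_force: 0.0
time_s: 2.48
ee_pos: [465.2, -228.9, 290.0]
ee_rot: [3.141, -0.001, 2.87]
wrist_force: [-0.9, 0.6, 0.2]
opening: 94.0
grip_force: 0.0
[ 465.22692442 -228.93944159  290.02962441] [ 3.14121109e+00 -9.06496562e-04  2.86968949e+00] [-5.28028890e-01  1.77597871e-01  1.47665977e+00  1.39944445e-04
  1.48830860e+00 -1.82693347e+00]
```

View pics/w1.png

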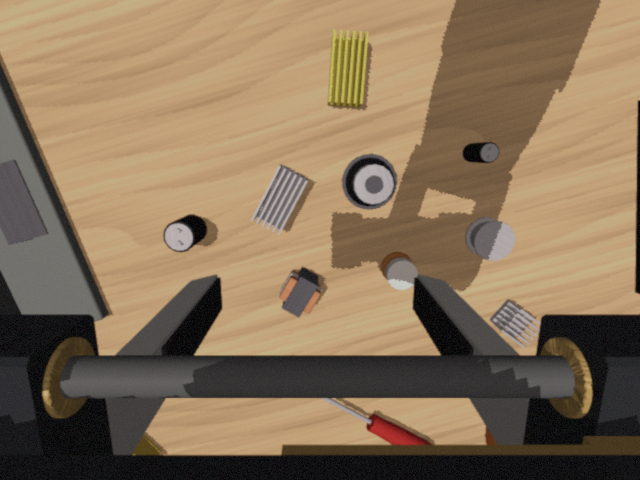

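Wrist view: fat capacitor top at (181,236), long heat sink at (281,198), speaker magnet at (374,184), transformer at (301,292). I'll enlarge it for the edges.

```bash
python3 - <<'E'
from h import *
im=cv2.imread("pics/w1.png")
cv2.imwrite("pics/crop2.png",cv2.resize(im[145:325,155:405],None,fx=3.2,fy=3.2,interpolation=cv2.INTER_CUBIC))
E
```

```text
(no output)
```

View pics/crop2.png

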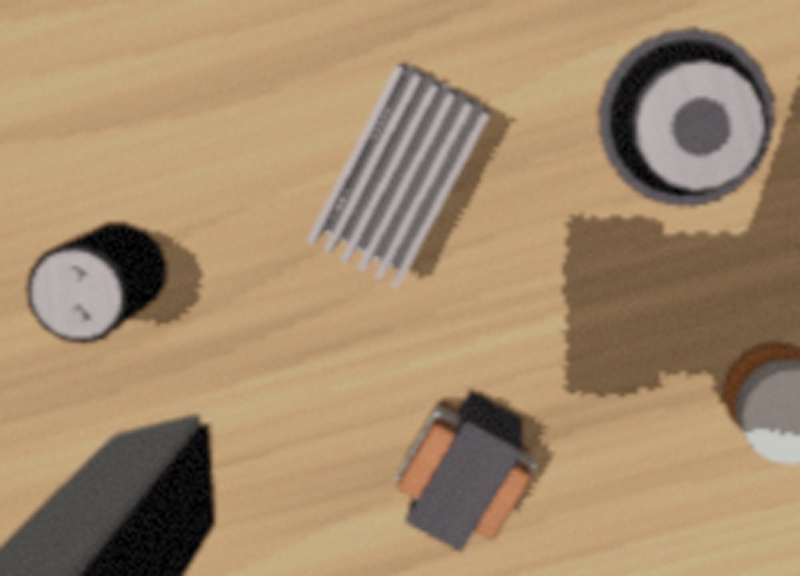

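```bash
python3 - <<'E'
from h import *
w=np.load("w1.npy"); P=(w[:3],w[3:])
f=lambda c,z: ray("wrist",(c[0]/3.2+155,c[1]/3.2+145),z,P)[:2]
print("fat",f((77,295),50),ray("top",(477.3,266.7),50)[:2])
print("sp",f((701,125),40),ray("top",(377.3,266),40)[:2])
for n,q,z in [("lh",[(402,65),(489,113),(398,285),(310,240)],34),("tr",[(467,413),(523,442),(462,548),(406,518)],42)]:
    p=np.array([f(c,z) for c in q]); d=(p[0]+p[1]-p[2]-p[3])/2
    print(n,p.mean(0),"len",np.hypot(*d),"yaw",np.degrees(np.arctan2(d[1],d[0])),"w",np.linalg.norm(p[0]-p[1]))
print(ray("top",(423.3,271.3),34)[:2])
E
```

```text
fat [ 448.53228573 -383.28613657] [ 445.68603954 -383.48478278]
sp [ 451.19451794 -159.79197762] [ 449.78837127 -161.76612382]
lh [ 440.96546035 -265.76404247] len 69.74131494615044 yaw 135.58873284051418 w 34.11272137688873
tr [ 553.23178208 -274.18234772] len 46.90258122288923 yaw 135.33037758715784 w 23.07713288963804
[ 437.93323237 -265.55305728]
```

```bash
cat > d.py <<'E'
import sys
from h import *
# usage: d.py x y z [yawdeg]: shift in tool axes from measured pose
o=env.observe(); t=np.array([float(a) for a in sys.argv[1:4]])
R=Ro.from_euler("xyz",o["ee_rot"]).as_matrix()
print("t",round(o["time_s"],2),"shift m",(R.T@(t-o["ee_pos"])/1000).round(4),"yaw",np.degrees(o["ee_rot"]).round(1),"open",round(o["opening"],1))
E
python3 -m creep '[{"rot":[0,0,0],"linear":[-0.006,-0.0384,0.025],"hand":0},{"rot":[0,0,0],"linear":[-0.006,-0.0384,0.025],"hand":0},{"rot":[0,0,0],"linear":[-0.006,-0.0384,0.025],"hand":0},{"rot":[0,0,0],"linear":[-0.006,-0.0384,0.025],"hand":0},{"rot":[0,0,0],"linear":[0,0,0.04],"hand":0},{"rot":[0,0,0],"linear":[0,0,0.04],"hand":0},{"rot":[0,0,0],"linear":[0,0,0.035],"hand":0},{"rot":[0,0,0],"linear":[0,0,0],"hand":0}]'
python3 d.py 447 -383.4 22
```

```text
time_s: 3.52
ee_pos: [446.8, -382.0, 73.8]
ee_rot: [3.14, -0.004, 2.871]
wrist_force: [0.0, -0.3, 0.0]
opening: 94.4
grip_force: 0.0
t 3.52 shift m [-0.0008 -0.0014  0.0518] yaw [179.9  -0.2 164.5] open 94.4
```

```bash

python3 -m creep '[{"rot":[0,0,0],"linear":[0,-0.001,0.026],"hand":0},{"rot":[0,0,0],"linear":[0,0,0.026],"hand":0},{"rot":[0,0,0],"linear":[0,0,0],"hand":0},{"rot":[0,0,0],"linear":[0,0,0],"hand":1},{"rot":[0,0,0],"linear":[0,0,0],"hand":1},{"rot":[0,0,0],"linear":[0,0,0],"hand":1},{"rot":[0,0,0],"linear":[0,0,0],"hand":1},{"rot":[0,0,0],"linear":[0,0,0],"hand":1}]'
python3 d.py 629 310 160
```

```text
time_s: 4.53
ee_pos: [447.1, -384.8, 23.5]
ee_rot: [-3.142, 0.0, 2.87]
wrist_force: [-0.0, -0.2, 0.1]
opening: 47.4
grip_force: 0.0
t 4.53 shift m [ 0.0114  0.7181 -0.1365] yaw [-180.     0.   164.4] open 47.4
```

```bash

python3 -m creep '[{"rot":[0,0,0],"linear":[0,0,0],"hand":1},{"rot":[0,0,0],"linear":[0,0,0],"hand":1},{"rot":[0,0,0],"linear":[0,0,0],"hand":1},{"rot":[0,0,0],"linear":[0,0,-0.02],"hand":1},{"rot":[0,0,0],"linear":[0,0,-0.04],"hand":1},{"rot":[0,0,0],"linear":[0,0,-0.04],"hand":1},{"rot":[0,0,0],"linear":[0,0,-0.04],"hand":1}]'
python3 d.py 629 310 160
```

```text
time_s: 5.4
ee_pos: [447.0, -384.8, 166.3]
ee_rot: [-3.141, 0.001, 2.87]
wrist_force: [-0.4, -0.6, -0.4]
opening: 35.2
grip_force: 30.0
t 5.4 shift m [0.0113 0.7181 0.0058] yaw [-1.800e+02  1.000e-01  1.644e+02] open 35.2
```

```bash

python3 -m creep '[{"rot":[0,0,0],"linear":[0.0007,0.02,0],"hand":1},{"rot":[0,0,0],"linear":[0.0007,0.04,0],"hand":1},{"rot":[0,0,0],"linear":[0.0007,0.05,0],"hand":1},{"rot":[0,0,0],"linear":[0.0007,0.05,0],"hand":1},{"rot":[0,0,0],"linear":[0.0007,0.05,0],"hand":1},{"rot":[0,0,0],"linear":[0.0007,0.05,0],"hand":1},{"rot":[0,0,0],"linear":[0.0007,0.05,0],"hand":1},{"rot":[0,0,0],"linear":[0.0007,0.05,0],"hand":1},{"rot":[0,0,0],"linear":[0.0007,0.05,0],"hand":1},{"rot":[0,0,0],"linear":[0.0007,0.05,0],"hand":1}]' >/dev/null
python3 -m creep '[{"rot":[0,0,0],"linear":[0.0007,0.05,0],"hand":1},{"rot":[0,0,0],"linear":[0.0007,0.05,0],"hand":1},{"rot":[0,0,0],"linear":[0.0007,0.05,0],"hand":1},{"rot":[0,0,0],"linear":[0.0007,0.05,0],"hand":1},{"rot":[0,0,0],"linear":[0.0007,0.035,0],"hand":1},{"rot":[0,0,0],"linear":[0.0007,0.02,0],"hand":1},{"rot":[0,0,0],"linear":[0,0,0],"hand":1}]'
python3 d.py 629 310 35
python3 - <<'E'
from h import *
o=env.observe()
cv2.imwrite("pics/w2.png",env.read_camera("wrist")[:,:,::-1]); np.save("w2.npy",np.r_[o["ee_pos"],o["ee_rot"]])
E
```

```text
time_s: 7.52
ee_pos: [627.4, 308.3, 162.6]
ee_rot: [-3.141, -0.001, 2.872]
wrist_force: [1.0, 0.3, -1.5]
opening: 35.7
grip_force: 30.0
t 7.53 shift m [-0.0013  0.0022  0.1276] yaw [-1.800e+02 -1.000e-01  1.645e+02] open 35.7
```

View pics/w2.png

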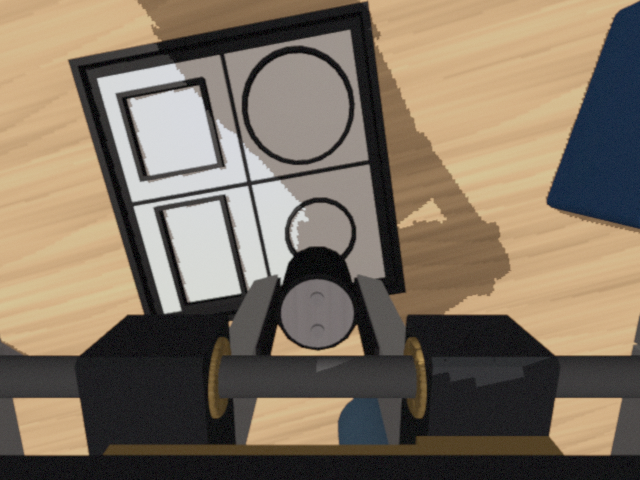

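Held upright. In the wrist view the pockets are at: small round (321,231), large round (298,105), square (173,130), long (201,250).

```bash
python3 - <<'E'
from h import *
w=np.load("w2.npy"); P=(w[:3],w[3:])
for n,c in [("sr",(321,232)),("lr",(298,105)),("sq",(173,130)),("lo",(201,250))]: print(n,ray("wrist",c,18,P).round(1))
E
```

```text
sr [628.5 311.3  18. ]
lr [524.4 321.   18. ]
sq [515.8 218.6  18. ]
lo [616. 207.  18.]
```

```bash

python3 -m creep '[{"rot":[0,0,0],"linear":[-0.001,0.002,0.03],"hand":1},{"rot":[0,0,0],"linear":[0,0,0.04],"hand":1},{"rot":[0,0,0],"linear":[0,0,0.03],"hand":1},{"rot":[0,0,0],"linear":[0,0,0.015],"hand":1},{"rot":[0,0,0],"linear":[0,0,0],"hand":1},{"rot":[0,0,0],"linear":[0,0,0],"hand":1}]'
python3 d.py 629 311 35
```

```text
time_s: 8.32
ee_pos: [630.4, 308.7, 50.2]
ee_rot: [3.14, 0.002, 2.87]
wrist_force: [0.5, -1.0, 0.2]
opening: 35.5
grip_force: 30.0
t 8.32 shift m [0.002  0.0018 0.0152] yaw [1.799e+02 1.000e-01 1.644e+02] open 35.5
```

```bash

python3 -m creep '[{"rot":[0,0,0],"linear":[0.001,0.002,0.008],"hand":1},{"rot":[0,0,0],"linear":[0,0,0.005],"hand":1},{"rot":[0,0,0],"linear":[0,0,0.002],"hand":1},{"rot":[0,0,0],"linear":[0,0,0],"hand":1}]'
```

```text
time_s: 8.82
ee_pos: [629.4, 311.0, 34.5]
ee_rot: [3.141, 0.0, 2.87]
wrist_force: [-5.1, -1.8, 8.1]
opening: 35.7
grip_force: 30.0
```

```bash

python3 -m creep '[{"rot":[0,0,0],"linear":[0,0,0],"hand":0.3},{"rot":[0,0,0],"linear":[0,0,0],"hand":0.3},{"rot":[0,0,0],"linear":[0,0,0],"hand":0.3},{"rot":[0,0,0],"linear":[0,0,-0.01],"hand":0.3},{"rot":[0,0,0],"linear":[0,0,-0.03],"hand":0},{"rot":[0,0,0],"linear":[0,0,-0.05],"hand":0},{"rot":[0,0,0],"linear":[0,0,-0.04],"hand":0}]'
python3 d.py 439.5 -265.7 164
```

```text
time_s: 9.7
ee_pos: [629.5, 310.9, 166.4]
ee_rot: [3.14, 0.001, 2.87]
wrist_force: [0.8, -0.2, -0.6]
opening: 91.3
grip_force: 0.0
t 9.7 shift m [ 0.0283 -0.6065  0.0016] yaw [1.799e+02 1.000e-01 1.644e+02] open 91.3
```

Translate first, then turn by +28.9° about tool z.

```bash

python3 -m creep '[{"rot":[0,0,0],"linear":[0.002,-0.0466,0],"hand":0},{"rot":[0,0,0],"linear":[0.002,-0.0466,0],"hand":0},{"rot":[0,0,0],"linear":[0.002,-0.0466,0],"hand":0},{"rot":[0,0,0],"linear":[0.002,-0.0466,0],"hand":0},{"rot":[0,0,0],"linear":[0.002,-0.0466,0],"hand":0},{"rot":[0,0,0],"linear":[0.002,-0.0466,0],"hand":0},{"rot":[0,0,0],"linear":[0.002,-0.0466,0],"hand":0},{"rot":[0,0,0],"linear":[0.002,-0.0466,0],"hand":0}]' >/dev/null
python3 -m creep '[{"rot":[0,0,0],"linear":[0.0025,-0.0466,0],"hand":0},{"rot":[0,0,0],"linear":[0.0025,-0.0466,0],"hand":0},{"rot":[0,0,0],"linear":[0.0025,-0.0466,0],"hand":0},{"rot":[0,0,0],"linear":[0.0025,-0.0466,0],"hand":0},{"rot":[0,0,0],"linear":[0.0025,-0.0466,0],"hand":0},{"rot":[0,0,9.6],"linear":[0,0,0],"hand":0},{"rot":[0,0,9.6],"linear":[0,0,0],"hand":0},{"rot":[0,0,9.6],"linear":[0,0,0],"hand":0},{"rot":[0,0,0],"linear":[0,0,0],"hand":0},{"rot":[0,0,0],"linear":[0,0,0],"hand":0}]'
python3 d.py 439.5 -265.7 15
python3 - <<'E'
from h import *
o=env.observe()
cv2.imwrite("pics/w3.png",env.read_camera("wrist")[:,:,::-1]); np.save("w3.npy",np.r_[o["ee_pos"],o["ee_rot"]])
E
```

```text
time_s: 11.95
ee_pos: [439.3, -265.1, 163.8]
ee_rot: [3.142, 0.001, 2.371]
wrist_force: [0.3, -0.5, 0.1]
opening: 93.6
grip_force: 0.0
t 11.95 shift m [-0.0005 -0.0003  0.1488] yaw [180.    0.  135.8] open 93.6
```

View pics/w3.png

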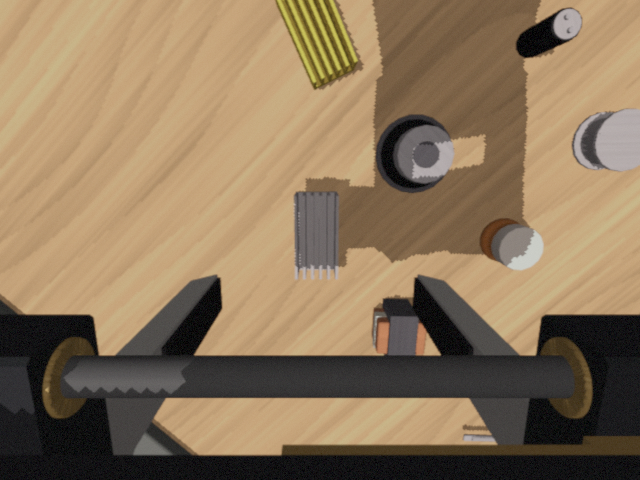

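The wrist view shows the heat sink at (317,235), aligned with the fingers, and clear of neighbours.

```bash

python3 -m creep '[{"rot":[0,0,0],"linear":[0,0,0.04],"hand":0},{"rot":[0,0,0],"linear":[0,0,0.05],"hand":0},{"rot":[0,0,0],"linear":[0,0,0.04],"hand":0},{"rot":[0,0,0],"linear":[0,0,0.018],"hand":0},{"rot":[0,0,0],"linear":[0,0,0],"hand":0}]' | grep pos
python3 -m creep '[{"rot":[0,0,0],"linear":[0,0,0],"hand":1},{"rot":[0,0,0],"linear":[0,0,0],"hand":1},{"rot":[0,0,0],"linear":[0,0,0],"hand":1},{"rot":[0,0,0],"linear":[0,0,0],"hand":1},{"rot":[0,0,0],"linear":[0,0,0],"hand":1},{"rot":[0,0,0],"linear":[0,0,0],"hand":1},{"rot":[0,0,0],"linear":[0,0,0],"hand":1},{"rot":[0,0,0],"linear":[0,0,0],"hand":1}]'
```

```text
ee_pos: [438.7, -264.7, 14.5]
time_s: 13.62
ee_pos: [439.2, -265.1, 15.4]
ee_rot: [-3.142, -0.0, 2.367]
wrist_force: [-0.5, 0.4, -0.1]
opening: 36.1
grip_force: 30.0
```

```bash

python3 -m creep '[{"rot":[0,0,0],"linear":[0,0,-0.02],"hand":1},{"rot":[0,0,0],"linear":[0,0,-0.04],"hand":1},{"rot":[0,0,0],"linear":[0,0,-0.045],"hand":1},{"rot":[0,0,0],"linear":[0,0,-0.04],"hand":1},{"rot":[0,0,-7],"linear":[0,0,0],"hand":1},{"rot":[0,0,-8],"linear":[0,0,0],"hand":1},{"rot":[0,0,-8],"linear":[0,0,0],"hand":1},{"rot":[0,0,-8],"linear":[0,0,0],"hand":1},{"rot":[0,0,-7.7],"linear":[0,0,0],"hand":1},{"rot":[0,0,0],"linear":[0,0,0],"hand":1}]'
python3 d.py 618 207 160
```

```text
time_s: 14.88
ee_pos: [439.2, -265.0, 160.3]
ee_rot: [3.141, -0.0, 3.042]
wrist_force: [-0.3, -0.1, -1.5]
opening: 35.9
grip_force: 30.0
t 14.88 shift m [-1.309e-01  4.875e-01  3.000e-04] yaw [180.   -0.  174.3] open 35.9
```

```bash

python3 -m creep '[{"rot":[0,0,0],"linear":[-0.006,0.022,0],"hand":1},{"rot":[0,0,0],"linear":[-0.0119,0.0443,0],"hand":1},{"rot":[0,0,0],"linear":[-0.0119,0.0443,0],"hand":1},{"rot":[0,0,0],"linear":[-0.0119,0.0443,0],"hand":1},{"rot":[0,0,0],"linear":[-0.0119,0.0443,0],"hand":1},{"rot":[0,0,0],"linear":[-0.0119,0.0443,0],"hand":1},{"rot":[0,0,0],"linear":[-0.0119,0.0443,0],"hand":1},{"rot":[0,0,0],"linear":[-0.0119,0.0443,0],"hand":1},{"rot":[0,0,0],"linear":[-0.0119,0.0443,0],"hand":1},{"rot":[0,0,0],"linear":[-0.0119,0.0443,0],"hand":1}]' >/dev/null
python3 -m creep '[{"rot":[0,0,0],"linear":[-0.0119,0.0443,0],"hand":1},{"rot":[0,0,0],"linear":[-0.006,0.0225,0],"hand":1},{"rot":[0,0,0],"linear":[0,0,0.02],"hand":1},{"rot":[0,0,0],"linear":[0,0,0.03],"hand":1},{"rot":[0,0,0],"linear":[0,0,0.03],"hand":1},{"rot":[0,0,0],"linear":[0,0,0.02],"hand":1},{"rot":[0,0,0],"linear":[0,0,0],"hand":1},{"rot":[0,0,0],"linear":[0,0,0],"hand":1}]'
python3 d.py 618 207 27
```

```text
time_s: 17.12
ee_pos: [618.4, 207.3, 61.7]
ee_rot: [3.141, 0.001, 3.042]
wrist_force: [0.5, 1.0, -1.3]
opening: 35.9
grip_force: 30.0
t 17.12 shift m [ 0.0004 -0.0003  0.0347] yaw [1.800e+02 1.000e-01 1.743e+02] open 35.9
```

```bash

python3 -m creep '[{"rot":[0,0,0],"linear":[0,0,0.015],"hand":1},{"rot":[0,0,0],"linear":[0,0,0.012],"hand":1},{"rot":[0,0,0],"linear":[0,0,0.005],"hand":1},{"rot":[0,0,0],"linear":[0,0,0.003],"hand":1},{"rot":[0,0,0],"linear":[0,0,0],"hand":1}]'
python3 d.py 618 207 26.5
```

```text
time_s: 17.75
ee_pos: [617.8, 207.1, 26.5]
ee_rot: [-3.142, 0.0, 3.043]
wrist_force: [-6.2, -1.7, 8.7]
opening: 35.9
grip_force: 30.0
t 17.75 shift m [-0.0002 -0.0001 -0.    ] yaw [-180.     0.   174.3] open 35.9
```

```bash

python3 -m creep '[{"rot":[0,0,0],"linear":[0,0,0],"hand":0.3},{"rot":[0,0,0],"linear":[0,0,0],"hand":0.3},{"rot":[0,0,0],"linear":[0,0,0],"hand":0.3},{"rot":[0,0,0],"linear":[0,0,-0.01],"hand":0.3},{"rot":[0,0,0],"linear":[0,0,-0.03],"hand":0},{"rot":[0,0,0],"linear":[0,0,-0.05],"hand":0},{"rot":[0,0,0],"linear":[0,0,-0.04],"hand":0},{"rot":[0,0,0],"linear":[0,0,0],"hand":0}]'
python3 d.py 552.7 -273.8 160
```

```text
time_s: 18.75
ee_pos: [619.1, 207.5, 159.8]
ee_rot: [3.139, 0.006, 3.043]
wrist_force: [-0.1, -0.0, 0.0]
opening: 93.7
grip_force: 0.0
t 18.75 shift m [ 0.0186 -0.4855 -0.0014] yaw [179.9   0.4 174.3] open 93.7
```

```bash

python3 -m creep '[{"rot":[0,0,0],"linear":[0.0019,-0.0486,0],"hand":0},{"rot":[0,0,0],"linear":[0.0019,-0.0486,0],"hand":0},{"rot":[0,0,0],"linear":[0.0019,-0.0486,0],"hand":0},{"rot":[0,0,0],"linear":[0.0019,-0.0486,0],"hand":0},{"rot":[0,0,0],"linear":[0.0019,-0.0486,0],"hand":0},{"rot":[0,0,0],"linear":[0.0019,-0.0486,0],"hand":0},{"rot":[0,0,0],"linear":[0.0019,-0.0486,0],"hand":0},{"rot":[0,0,0],"linear":[0.0019,-0.0486,0],"hand":0},{"rot":[0,0,0],"linear":[0.0019,-0.0486,0],"hand":0},{"rot":[0,0,0],"linear":[0.0019,-0.0486,0],"hand":0}]' >/dev/null
python3 -m creep '[{"rot":[0,0,9.7],"linear":[0,0,0],"hand":0},{"rot":[0,0,9.7],"linear":[0,0,0],"hand":0},{"rot":[0,0,9.7],"linear":[0,0,0],"hand":0},{"rot":[0,0,9.8],"linear":[0,0,0],"hand":0},{"rot":[0,0,0],"linear":[0,0,0],"hand":0},{"rot":[0,0,0],"linear":[0,0,0],"hand":0}]'
python3 d.py 552.7 -273.8 17
python3 - <<'E'
from h import *
cv2.imwrite("pics/w4.png",env.read_camera("wrist")[:,:,::-1])
E
```

```text
time_s: 20.75
ee_pos: [550.8, -274.6, 155.2]
ee_rot: [-3.141, -0.0, 2.368]
wrist_force: [0.5, -0.3, 0.1]
opening: 94.0
grip_force: 0.0
t 20.75 shift m [-0.0009  0.0019  0.1382] yaw [-180.    -0.   135.7] open 94.0
```

View pics/w4.png

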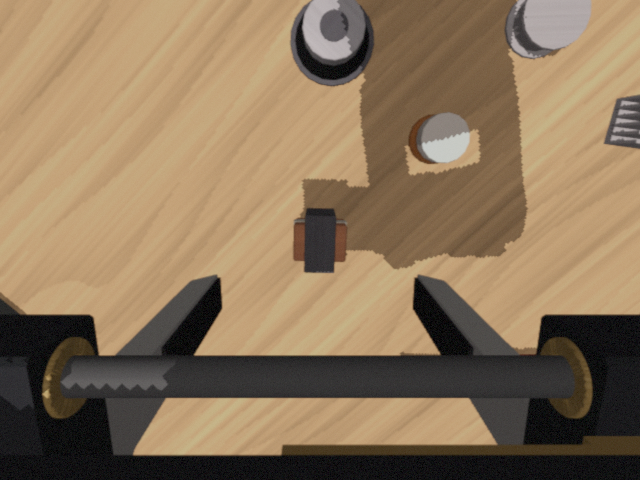

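Wrist view: transformer at (320,241), aligned, with the winding sides facing the fingers. The path is clear, so I'll descend and grip.

```bash

python3 -m creep '[{"rot":[0,0,0],"linear":[-0.001,0.002,0.04],"hand":0},{"rot":[0,0,0],"linear":[0,0,0.05],"hand":0},{"rot":[0,0,0],"linear":[0,0,0.03],"hand":0},{"rot":[0,0,0],"linear":[0,0,0.018],"hand":0},{"rot":[0,0,0],"linear":[0,0,0],"hand":0}]' | grep pos
python3 -m creep '[{"rot":[0,0,0],"linear":[0,0,0],"hand":1},{"rot":[0,0,0],"linear":[0,0,0],"hand":1},{"rot":[0,0,0],"linear":[0,0,0],"hand":1},{"rot":[0,0,0],"linear":[0,0,0],"hand":1},{"rot":[0,0,0],"linear":[0,0,0],"hand":1},{"rot":[0,0,0],"linear":[0,0,0],"hand":1},{"rot":[0,0,0],"linear":[0,0,0],"hand":1},{"rot":[0,0,0],"linear":[0,0,0],"hand":1}]'
```

```text
ee_pos: [552.7, -273.8, 16.8]
time_s: 22.42
ee_pos: [553.0, -273.9, 17.5]
ee_rot: [-3.142, 0.0, 2.364]
wrist_force: [-1.0, -0.0, 1.5]
opening: 41.7
grip_force: 29.9
```

```bash

python3 -m creep '[{"rot":[0,0,0],"linear":[0,0,-0.02],"hand":1},{"rot":[0,0,0],"linear":[0,0,-0.04],"hand":1},{"rot":[0,0,0],"linear":[0,0,-0.045],"hand":1},{"rot":[0,0,0],"linear":[0,0,-0.04],"hand":1},{"rot":[0,0,-7],"linear":[0,0,0],"hand":1},{"rot":[0,0,-8],"linear":[0,0,0],"hand":1},{"rot":[0,0,-8],"linear":[0,0,0],"hand":1},{"rot":[0,0,-8],"linear":[0,0,0],"hand":1},{"rot":[0,0,-8],"linear":[0,0,0],"hand":1},{"rot":[0,0,0],"linear":[0,0,0],"hand":1}]'
python3 d.py 516 217.5 160
```

```text
time_s: 23.68
ee_pos: [552.9, -273.9, 163.4]
ee_rot: [-3.141, 0.001, 3.044]
wrist_force: [-0.9, 0.2, -2.8]
opening: 41.5
grip_force: 29.9
t 23.68 shift m [0.0849 0.4854 0.0033] yaw [-180.     0.   174.4] open 41.5
```

```bash

python3 -m creep '[{"rot":[0,0,0],"linear":[0.0039,0.022,0],"hand":1},{"rot":[0,0,0],"linear":[0.0077,0.0441,0],"hand":1},{"rot":[0,0,0],"linear":[0.0077,0.0441,0],"hand":1},{"rot":[0,0,0],"linear":[0.0077,0.0441,0],"hand":1},{"rot":[0,0,0],"linear":[0.0077,0.0441,0],"hand":1},{"rot":[0,0,0],"linear":[0.0077,0.0441,0],"hand":1},{"rot":[0,0,0],"linear":[0.0077,0.0441,0],"hand":1},{"rot":[0,0,0],"linear":[0.0077,0.0441,0],"hand":1},{"rot":[0,0,0],"linear":[0.0077,0.0441,0],"hand":1},{"rot":[0,0,0],"linear":[0.0077,0.0441,0],"hand":1}]' >/dev/null
python3 -m creep '[{"rot":[0,0,0],"linear":[0.0077,0.0441,0],"hand":1},{"rot":[0,0,0],"linear":[0.0039,0.0225,0],"hand":1},{"rot":[0,0,0],"linear":[0,0,0.02],"hand":1},{"rot":[0,0,0],"linear":[0,0,0.03],"hand":1},{"rot":[0,0,0],"linear":[0,0,0.03],"hand":1},{"rot":[0,0,0],"linear":[0,0,0.02],"hand":1},{"rot":[0,0,0],"linear":[0,0,0],"hand":1},{"rot":[0,0,0],"linear":[0,0,0],"hand":1}]'
python3 d.py 516 217.5 28.5
```

```text
time_s: 25.92
ee_pos: [515.9, 218.0, 63.7]
ee_rot: [3.141, 0.001, 3.044]
wrist_force: [0.4, -0.6, -2.0]
opening: 41.4
grip_force: 29.9
t 25.93 shift m [-0.0001 -0.0005  0.0352] yaw [1.800e+02 1.000e-01 1.744e+02] open 41.4
```

```bash

python3 -m creep '[{"rot":[0,0,0],"linear":[0,0,0.015],"hand":1},{"rot":[0,0,0],"linear":[0,0,0.012],"hand":1},{"rot":[0,0,0],"linear":[0,0,0.005],"hand":1},{"rot":[0,0,0],"linear":[0,0,0.003],"hand":1},{"rot":[0,0,0],"linear":[0,0,0],"hand":1}]'
```

```text
time_s: 26.55
ee_pos: [515.6, 217.4, 28.4]
ee_rot: [-3.141, -0.0, 3.044]
wrist_force: [-7.4, -3.7, 10.7]
opening: 42.1
grip_force: 29.9
```

Down on the floor. Next I'll release, lift and go to the speaker at about (450.5,-160.7).

```bash

python3 -m creep '[{"rot":[0,0,0],"linear":[0,0,0],"hand":0.3},{"rot":[0,0,0],"linear":[0,0,0],"hand":0.3},{"rot":[0,0,0],"linear":[0,0,0],"hand":0.3},{"rot":[0,0,0],"linear":[0,0,-0.01],"hand":0.3},{"rot":[0,0,0],"linear":[0,0,-0.03],"hand":0},{"rot":[0,0,0],"linear":[0,0,-0.05],"hand":0},{"rot":[0,0,0],"linear":[0,0,-0.04],"hand":0},{"rot":[0,0,0],"linear":[0,0,0],"hand":0}]'
python3 d.py 450.5 -160.7 160
```

```text
time_s: 27.55
ee_pos: [517.0, 218.0, 161.2]
ee_rot: [3.139, 0.006, 3.044]
wrist_force: [-1.0, 0.1, -1.2]
opening: 93.6
grip_force: 0.0
t 27.55 shift m [ 0.0294 -0.3833  0.    ] yaw [179.9   0.3 174.4] open 93.6
```

```bash

python3 -m creep '[{"rot":[0,0,0],"linear":[0.0037,-0.0479,0],"hand":0},{"rot":[0,0,0],"linear":[0.0037,-0.0479,0],"hand":0},{"rot":[0,0,0],"linear":[0.0037,-0.0479,0],"hand":0},{"rot":[0,0,0],"linear":[0.0037,-0.0479,0],"hand":0},{"rot":[0,0,0],"linear":[0.0037,-0.0479,0],"hand":0},{"rot":[0,0,0],"linear":[0.0037,-0.0479,0],"hand":0},{"rot":[0,0,0],"linear":[0.0037,-0.0479,0],"hand":0},{"rot":[0,0,0],"linear":[0.0037,-0.0479,0],"hand":0},{"rot":[0,0,0],"linear":[0,0,0],"hand":0},{"rot":[0,0,0],"linear":[0,0,0],"hand":0}]'
python3 d.py 450.5 -160.7 24
python3 - <<'E'
from h import *
cv2.imwrite("pics/w5.png",env.read_camera("wrist")[:,:,::-1])
E
```

```text
time_s: 28.8
ee_pos: [448.8, -160.5, 157.0]
ee_rot: [3.141, -0.001, 3.044]
wrist_force: [0.2, -0.0, 0.7]
opening: 94.0
grip_force: 0.0
t 28.8 shift m [-1.80e-03 -1.00e-04  1.33e-01] yaw [180.   -0.  174.4] open 94.0
```

View pics/w5.png

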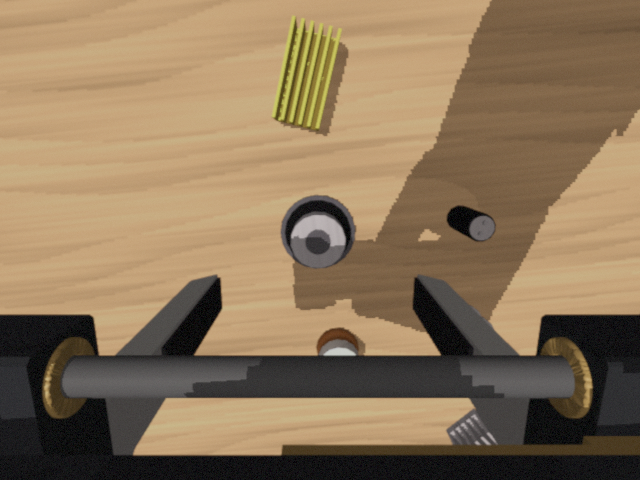

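Speaker magnet at (318,240), centred; slim capacitor at (480,227), clear of the fingers.

```bash

python3 -m creep '[{"rot":[0,0,0],"linear":[-0.002,0,0.04],"hand":0},{"rot":[0,0,0],"linear":[0,0,0.045],"hand":0},{"rot":[0,0,0],"linear":[0,0,0.03],"hand":0},{"rot":[0,0,0],"linear":[0,0,0.017],"hand":0},{"rot":[0,0,0],"linear":[0,0,0],"hand":0}]' | grep pos
python3 -m creep '[{"rot":[0,0,0],"linear":[0,0,0],"hand":1},{"rot":[0,0,0],"linear":[0,0,0],"hand":1},{"rot":[0,0,0],"linear":[0,0,0],"hand":1},{"rot":[0,0,0],"linear":[0,0,0],"hand":1},{"rot":[0,0,0],"linear":[0,0,0],"hand":1},{"rot":[0,0,0],"linear":[0,0,0],"hand":1},{"rot":[0,0,0],"linear":[0,0,0],"hand":1},{"rot":[0,0,0],"linear":[0,0,0],"hand":1}]'
```

```text
ee_pos: [450.6, -159.9, 24.5]
time_s: 30.48
ee_pos: [451.1, -161.2, 25.5]
ee_rot: [3.142, 0.0, 3.044]
wrist_force: [-0.9, 0.7, 2.0]
opening: 43.6
grip_force: 30.0
```

```bash

python3 -m creep '[{"rot":[0,0,0],"linear":[0,0,-0.02],"hand":1},{"rot":[0,0,0],"linear":[0,0,-0.04],"hand":1},{"rot":[0,0,0],"linear":[0,0,-0.045],"hand":1},{"rot":[0,0,0],"linear":[0,0,-0.03],"hand":1},{"rot":[0,0,0],"linear":[0,0,0],"hand":1}]'
python3 d.py 525 320.5 160
```

```text
time_s: 31.1
ee_pos: [451.7, -161.5, 162.0]
ee_rot: [-3.14, 0.003, 3.044]
wrist_force: [0.2, -0.2, -2.3]
opening: 43.2
grip_force: 30.0
t 31.1 shift m [-0.0261  0.4869  0.0015] yaw [-179.9    0.2  174.4] open 43.2
```

```bash

python3 -m creep '[{"rot":[0,0,0],"linear":[-0.0012,0.022,0],"hand":1},{"rot":[0,0,0],"linear":[-0.0024,0.0443,0],"hand":1},{"rot":[0,0,0],"linear":[-0.0024,0.0443,0],"hand":1},{"rot":[0,0,0],"linear":[-0.0024,0.0443,0],"hand":1},{"rot":[0,0,0],"linear":[-0.0024,0.0443,0],"hand":1},{"rot":[0,0,0],"linear":[-0.0024,0.0443,0],"hand":1},{"rot":[0,0,0],"linear":[-0.0024,0.0443,0],"hand":1},{"rot":[0,0,0],"linear":[-0.0024,0.0443,0],"hand":1},{"rot":[0,0,0],"linear":[-0.0024,0.0443,0],"hand":1},{"rot":[0,0,0],"linear":[-0.0024,0.0443,0],"hand":1}]' >/dev/null
python3 -m creep '[{"rot":[0,0,0],"linear":[-0.0024,0.0443,0],"hand":1},{"rot":[0,0,0],"linear":[-0.0012,0.0225,0],"hand":1},{"rot":[0,0,0],"linear":[0,0,0.02],"hand":1},{"rot":[0,0,0],"linear":[0,0,0.03],"hand":1},{"rot":[0,0,0],"linear":[0,0,0.03],"hand":1},{"rot":[0,0,0],"linear":[0,0,0.01],"hand":1},{"rot":[0,0,0],"linear":[0,0,0],"hand":1},{"rot":[0,0,0],"linear":[0,0,0],"hand":1}]'
python3 d.py 525 320.5 36.5
```

```text
time_s: 33.35
ee_pos: [525.1, 321.7, 71.4]
ee_rot: [3.141, 0.001, 3.044]
wrist_force: [-1.1, -0.2, -2.1]
opening: 43.3
grip_force: 30.0
t 33.35 shift m [ 0.     -0.0012  0.0349] yaw [1.800e+02 1.000e-01 1.744e+02] open 43.3
```

```bash

python3 -m creep '[{"rot":[0,0,0],"linear":[0,-0.001,0.015],"hand":1},{"rot":[0,0,0],"linear":[0,0,0.012],"hand":1},{"rot":[0,0,0],"linear":[0,0,0.005],"hand":1},{"rot":[0,0,0],"linear":[0,0,0.003],"hand":1},{"rot":[0,0,0],"linear":[0,0,0],"hand":1}]'
```

```text
time_s: 33.98
ee_pos: [524.5, 320.4, 36.5]
ee_rot: [-3.141, -0.0, 3.044]
wrist_force: [-6.1, -5.2, 10.2]
opening: 43.4
grip_force: 30.0
```

Release, lift, and back off toward the base (+tool x) for a last look.

```bash

python3 -m creep '[{"rot":[0,0,0],"linear":[0,0,0],"hand":0.3},{"rot":[0,0,0],"linear":[0,0,0],"hand":0.3},{"rot":[0,0,0],"linear":[0,0,0],"hand":0.3},{"rot":[0,0,0],"linear":[0,0,-0.01],"hand":0.3},{"rot":[0,0,0],"linear":[0,0,-0.03],"hand":0},{"rot":[0,0,0],"linear":[0,0,-0.05],"hand":0},{"rot":[0,0,0],"linear":[0,0,-0.05],"hand":0},{"rot":[0,0,0],"linear":[0.02,-0.03,-0.05],"hand":0},{"rot":[0,0,0],"linear":[0.02,-0.03,-0.04],"hand":0},{"rot":[0,0,0],"linear":[0,0,0],"hand":0}]'
python3 - <<'E'
from h import *
cv2.imwrite("pics/w6.png",env.read_camera("wrist")[:,:,::-1])
a=env.read_camera("side")[:,:,::-1]
cv2.imwrite("pics/s6.png",cv2.resize(a[110:280,230:430],None,fx=3.5,fy=3.5,interpolation=cv2.INTER_CUBIC))
E
```

```text
time_s: 35.22
ee_pos: [479.0, 263.9, 270.0]
ee_rot: [3.138, 0.006, 3.043]
wrist_force: [0.3, 0.0, -0.2]
opening: 94.0
grip_force: 0.0
```

View pics/w6.png

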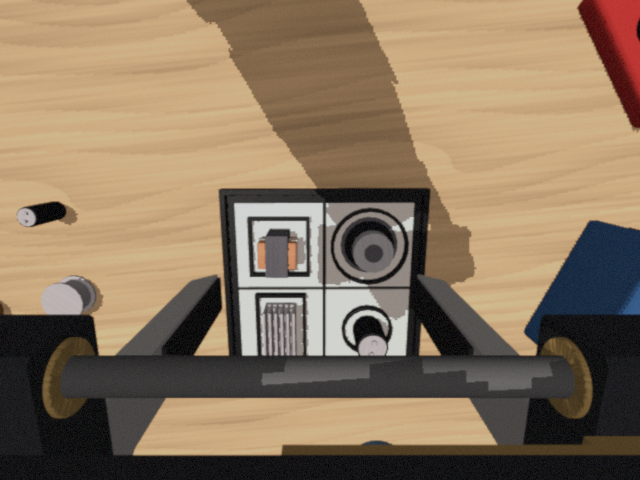

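View pics/s6.png

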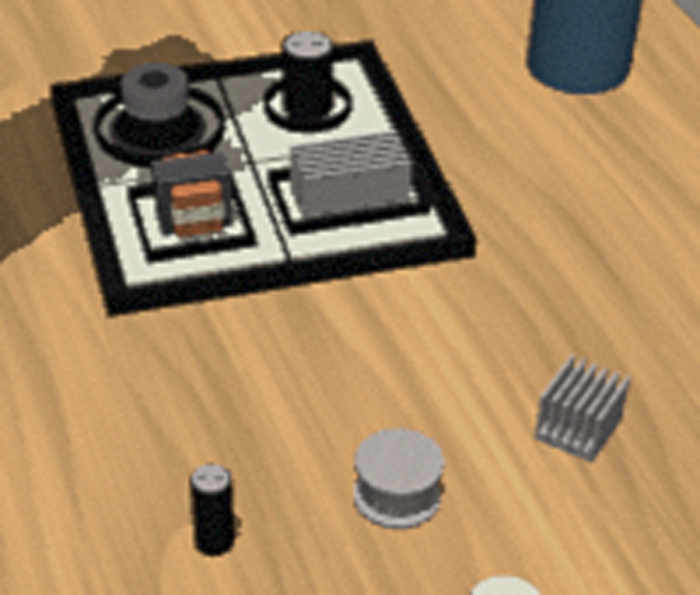

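All four parts sit upright inside their walls. In the wrist view they are the transformer (278,250), speaker (370,247), heat sink (281,330) and fat capacitor (370,330). The slim capacitor and short heat sink are untouched, so I'm handing in.

```bash
python3 -c "
from bench import env
print(env.close_job())"
```

```text
the job is handed in; nothing more can be done
None
```

I set all four parts down upright in their own pockets, left the slim capacitor and short heat sink untouched, and handed the job in at about 35 s; it returned no verdict, but the last camera views showed everything in place.

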